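Lay out sample blocks in the impregnation chamber and torque its clamp

ROBOT

A 6-joint arm with a two-finger parallel gripper is mounted at the origin on a cart in front of the work surface, level with it; the furniture and walls round the work are solid. World frame = base frame: x ahead of the robot, y to its left, z up, the work surface at z = 0. Lengths are in mm, angles in rad, forces in N, time in s.
With the tool pointing down it reaches from about 400 to 925 mm from the base axis. Payload 12.5 kg.
Tool frame: the origin (TCP) lies on the mounting face of the last link; the fingertips stand 190 mm ahead of it and the grasp point (between the pads) lies 171 mm ahead of it; z points along the fingers, y is the line along which they close (so a half turn about z gives the same grasp; the last joint's range is limited). The gripper opens to 95 mm and grips with 3 to 60 N. Pads are 20 mm wide; open, the fingers measure 119 mm over their backs; the gripper's body (75 mm by 180 mm) begins 59 mm behind the grasp point.
Start: joints at [1.161, 0.491, 1.559, -0, 1.092, -0.106], TCP at [186.944, 596.387, 404.761] pointing down, gripper open.
Joint ranges: [-3.1, 3.1], [-0.84, 2.19], [0.05, 2.79], [-1.13, 4.28], [0.06, 2.93], [-2.69, 2.69]. Speed limits (rad/s): [2.22, 2.22, 2.79, 3.14, 3.14, 3.14].

INTERFACE

Orientations are given as [roll, pitch, yaw] about the fixed x, y, z axes, in that order (R = Rz(yaw) Ry(pitch) Rx(roll)).
In Python, from cell import env gives the robot as it stands.
- The arm moves only by the tool carry_out, never from a script. Its argument "series" is a list of rows, each a list of 5 numbers: the shift along the tool's x, y, z in m, then the turn about the tool's z in degrees, then the opening, from 0 (shut) to 1 (fully open). A call has 1 to 20 rows; each row is the pose to reach, as a shift and turn from the pose commanded when the call began, along the tool's axes at that moment; what a row does not reach only later rows make up. A row lasts 1/8 s, in which the tool goes at most 62.5 mm and 10.7 degrees, less where a joint would pass 70% of its speed; a pose out of reach is approached as far as the arm can. A call with a gripper value outside its range is refused whole. The fingers move at their own pace and stop on an object; the grip force is fixed at half the most. Time passes only in rows, so rows that repeat a pose let the fingers close. It gives the time, the measured TCP pose, the force, the opening and the grip force at its end, in the units of the state.
- env.state(): the state, without advancing time (a new reading comes with each control period).
- env.read_camera(name): name is "scene" or "side" or "wrist"; returns (picture, depth): 480x640x3 uint8, red, green, blue; 480x640 float32, mm along the optical axis (not along the pixel's ray), 0 where there is no reading.
- env.get_calibration(name): a dict with "intrinsics" (3x3 intrinsics, pixels), "cam_to_world" (4x4, takes a point from camera to world coordinates); the wrist camera has in their place "T_tool_cam" (4x4, takes a point from camera to tool coordinates, whose origin is the TCP and whose axes are the flange's). Camera axes: x right, y up, looking along -z (the intrinsics and any distortion apply to the point x, -y, -z); pixel columns grow to the right and rows downward; lengths in mm; the calibration is good to about 2 mm. The wrist camera is an equidistant fisheye: a pixel r from the principal point sees the ray r / f radians off the axis. A picture is of the moment at which its call begins: read the wrist's pose just before it. get_calibration takes no time and is no camera call.
- env.job_done(): hands the job in; it is judged then, once.
The state is a dict: "t": time; "joints": joint angles; "qvel": joint speeds; "tau": joint torques, N m; "eef_pos": TCP position; "tcp_rot": TCP orientation; "ft_force": force on the tool from outside, world axes, zero at the start; "moment": the same for the moment, N m; "opening": opening from 0.0 (shut) to 1.0 (fully open); "grip_force": force on a finger pad.
Only numpy, scipy, OpenCV 4.12 (cv2) and the standard library are available. Lean on these libraries where they do the work, as an engineer would, in place of code of your own. Each camera call takes 0.05 s, during which the arm holds its last target. There are 200 camera calls.

TASK

Get the impregnation chamber ready: put any sample blocks that stand outside it in with the others and spread the heap over the chamber's floor into one even layer, with about a centimetre of clear space between any two blocks. Then shut the lid, and only then swing the click wrench on the front clamp clockwise (to your left) until the clamp is home and the wrench handle gives with its click; stop there without forcing it to the end of its give, and let it spring back. Leave the vial and the timer where they are.

Things in the scene. Friction and masses are not known exactly. Their poses are not given: they have to be found in the camera images.
- chamber: square aluminium chamber, fixed to the worktop. Origin: centre of its underside, on the worktop; x points away from the robot, y to its left (yaw up to 0.2), z up. 164 x 164 mm outside, 144 x 144 mm inside; floor 8 mm, rim 36 mm above the worktop. A flat paper disc under the heap is no obstacle. A clamp post 40 mm wide stands within 42 mm of the front wall, its axis at x -102, y -12 mm.
- lid (a joint): clear framed lid hinged along the chamber's left (+y) edge; 0 = shut on the rim, grows as it opens (stop 2.6 rad); starts open, leaning left. Stiff: stays at any angle, takes 3 to 6 N at its free edge. 164 x 164 mm, 8 mm thick, underside 2 mm above the hinge axis. Bow handle on its outer face: 10 mm bar, 60 mm long, 17 mm in from the free edge, 34 mm above the hinge axis when shut.
- lid_hinge (a point): middle of the lid's hinge axis: 36 mm above the worktop, 83 mm to the left (+y of the chamber) of the chamber's centre; its axes turn with the lid (x along the hinge, -y from the hinge to the free edge, z out of the lid's outer face)
- lid_edge (a point): middle of the lid's free edge, half way through its thickness, 165 mm from the hinge axis; axes as lid_hinge
- clamp (a joint): clamp screw with its hook on the post in front of the chamber, vertical axis, carrying the click wrench; grows as it is turned clockwise seen from above. 0 to 0.15 at the start (loose), 1.25 rad = home against its stop, hook over the lid's front rim. Turns with 0.35 N m and stays where it is left.
- clamp_axis (a point): point on the clamp screw's vertical axis at the height of the wrench handle, 63 mm above the worktop
- click (a joint): breakaway joint of the click wrench, vertical, 25 mm out from the screw's axis, held at 0 by a preloaded spring. It gives at 1.25 N m (13 N sideways at wrench_grip), so only once the screw is home; then yields clockwise at nearly the same force to a hard stop at 0.45 rad, and springs back when let go. Over 0.12 rad = clicked.
- wrench_grip (a point): middle of the wrench's level handle, 120 mm from the screw's axis: black round grip 22 mm thick from 71 to 145 mm out, then a steel cap to 153 mm; 63 mm above the worktop. x points outward along the handle. At the start it points towards the robot and a little right; it swings to the robot's left as the screw is tightened.
- microscope: fixed stereo microscope straight ahead of the robot, to the right of the chamber: solid, 0.41 m high, from x 0.2 to 0.6 m, y -0.11 to +0.11 m. An arm that starts on its right has to pass over it to reach the chamber. Origin under its centre
- block1_center (a point): centre of sample block 1, a grey round resin block 22 mm across and 18 mm high, flat ends (z along its axis; it may come to lie on its side), about 20 g; starts in the heap in the chamber
- block2_center (a point): centre of sample block 2, a grey round resin block 22 mm across and 18 mm high, flat ends (z along its axis; it may come to lie on its side), about 20 g; starts in the heap in the chamber
- block3_center (a point): centre of sample block 3, a grey round resin block 22 mm across and 18 mm high, flat ends (z along its axis; it may come to lie on its side), about 20 g; starts in the heap in the chamber
- block4_center (a point): centre of sample block 4, a grey round resin block 22 mm across and 18 mm high, flat ends (z along its axis; it may come to lie on its side), about 20 g; starts in the heap in the chamber; None if absent
- block5_center (a point): centre of sample block 5, a grey round resin block 22 mm across and 18 mm high, flat ends (z along its axis; it may come to lie on its side), about 20 g; starts in the heap in the chamber; None if absent
- block6_center (a point): centre of sample block 6, a grey round resin block 22 mm across and 18 mm high, flat ends (z along its axis; it may come to lie on its side), about 20 g; starts in the heap in the chamber; None if absent
- block7_center (a point): centre of sample block 7, a grey round resin block 22 mm across and 18 mm high, flat ends (z along its axis; it may come to lie on its side), about 20 g; starts on the worktop in front of the chamber, 5 to 11 cm from its front wall; None if absent
- block8_center (a point): centre of sample block 8, a grey round resin block 22 mm across and 18 mm high, flat ends (z along its axis; it may come to lie on its side), about 20 g; starts on the worktop in front of the chamber, 5 to 11 cm from its front wall; None if absent
- vial: bystander, to be left alone: screw-cap vial, 34 mm across, 60 mm high; origin under its centre
- timer: bystander, to be left alone: white bench timer, 48 x 62 x 55 mm; origin under its centre

How it is judged:
By the outcome, as a careful person would: the job done as asked, in the order asked, and still so for the second after the job is handed in, with the robot touching nothing.
Of block4, block5, block6, block7, block8 only 3 to 4 are there at a start; the rules pass over those that are not, and their reading is None.
Once in a run the grip may slacken for a moment while it holds something.
It also fails if it takes over 200 s, if anything falls off the work surface, if the arm or the gripper's body presses on something with over 40 N, if the wrist force passes 120 N, or if a joint passes its speed limit or range.

## Working session

There is one attempt and no reset: what is moved stays moved. The work goes in short steps, Python scripts to look and compute and a tool call to move; the robot and the scene stay as the last step left them, time stands still between calls to the robot, and variables do not carry over. Pictures are saved under pics/ and viewed, at most 14 in all, crops included, and the job is handed in when it is done.

Besides the shell and the picture viewer there is one more tool, called by a JSON object that holds its "method" and its "body". carry_out: Moves the arm, as the interface text tells. Its arguments: {"type":"object","properties":{"series":{"type":"array","items":{"type":"array","items":{"type":"number"}}}},"required":["series"]}

```bash
mkdir -p pics; ls; cat > h.py <<'E'
import numpy as np, cv2
from cell import env
from scipy.spatial.transform import Rotation as R
def cloud(name):
    """world points per pixel (480,640,3), image, depth"""
    s=env.state(); im,d=env.read_camera(name); c=env.get_calibration(name)
    K=np.array(c["intrinsics"],float); v,u=np.mgrid[0:480,0:640]
    x=(u-K[0,2])/K[0,0]; y=(v-K[1,2])/K[1,1]
    if name=="wrist":
        th=np.hypot(x,y); k=np.where(th>1e-6,np.tan(np.minimum(th,1.5))/np.maximum(th,1e-6),1); x=x*k; y=y*k
        T=np.eye(4); T[:3,:3]=R.from_euler('xyz',s["tcp_rot"]).as_matrix(); T[:3,3]=s["eef_pos"]
        M=T@np.array(c["T_tool_cam"])
    else: M=np.array(c["cam_to_world"])
    d=d.astype(float)
    P=np.stack([x*d,-y*d,-d],-1)@M[:3,:3].T+M[:3,3]
    P[d==0]=np.nan
    return P,im,d
def save(n,im): cv2.imwrite(f"pics/{n}.png",cv2.cvtColor(im,cv2.COLOR_RGB2BGR))
E
python3 - <<'E'
from h import *
print(env.state())
for n in ("scene","side","wrist"):
    c=env.get_calibration(n); print(n,{k:np.round(v,3).tolist() for k,v in c.items() if not isinstance(v,str)})
    P,im,d=cloud(n); save(n+"0",im); np.save(n+"0.npy",P)
E
```

```text
pics
{'t': 0.0, 'joints': array([ 1.16138823e+00,  4.91619009e-01,  1.55945776e+00, -3.02358357e-05,
        1.09170383e+00, -1.05629470e-01]), 'qvel': array([-0.00036388,  0.00061228, -0.00079214,  0.0001174 , -0.00054008,
       -0.00020076]), 'tau': array([ 2.44233788e-04, -6.12628126e+01, -2.58196628e+01,  6.92646252e-02,
        4.80137661e-02, -1.12395646e-04]), 'eef_pos': array([186.94342061, 596.361761  , 404.12182305]), 'tcp_rot': array([-3.14040851e+00, -9.85827873e-05,  2.83782792e+00]), 'ft_force': array([-0.45312029,  0.54457057, -0.02723763]), 'moment': array([ 0.01739455, -0.02372498,  0.03553913]), 'grip_force': 0.0, 'opening': 1.0022919549248865}
scene {'intrinsics': [[438.014, 0.0, 325.12], [0.0, 438.014, 236.757], [0.0, 0.0, 1.0]], 'cam_to_world': [[-0.803, 0.479, -0.355, 198.885], [-0.596, -0.632, 0.496, 627.889], [0.013, 0.61, 0.793, 741.086], [0.0, 0.0, 0.0, 1.0]]}
side {'intrinsics': [[561.299, 0.0, 318.491], [0.0, 561.299, 242.615], [0.0, 0.0, 1.0]], 'cam_to_world': [[-0.947, 0.144, -0.287, 278.687], [-0.32, -0.478, 0.818, 895.284], [-0.019, 0.866, 0.499, 485.164], [0.0, 0.0, 0.0, 1.0]]}
wrist {'intrinsics': [[371.648, 0.0, 316.566], [0.0, 371.648, 237.875], [0.0, 0.0, 1.0]], 'T_tool_cam': [[-0.001, 0.961, 0.277, 77.1], [1.0, 0.001, -0.0, -0.753], [-0.0, 0.277, -0.961, 20.477], [0.0, 0.0, 0.0, 1.0]]}
```

View pics/scene0.png

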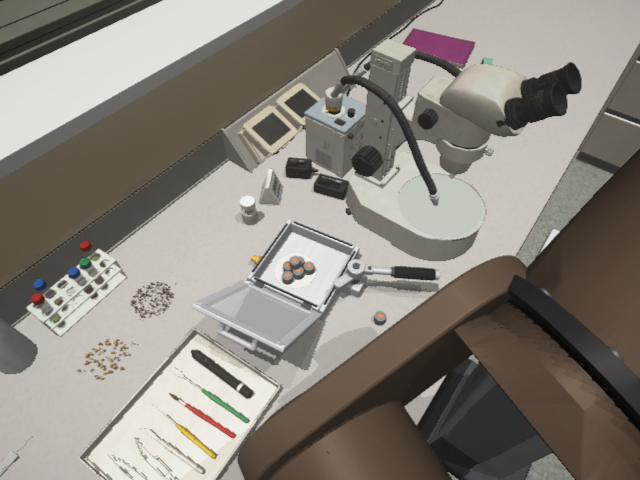

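View pics/side0.png

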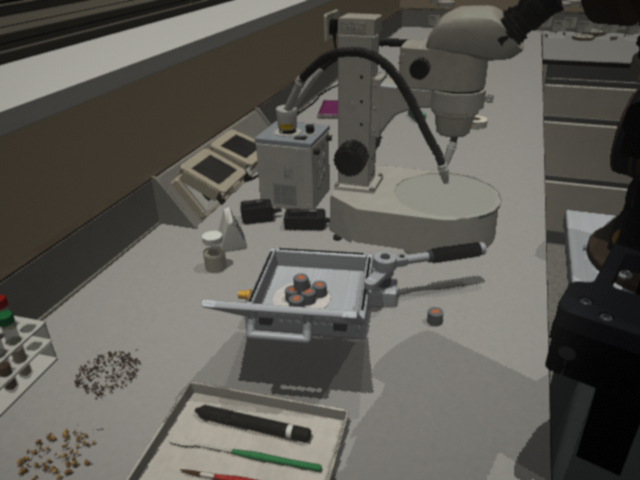

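View pics/wrist0.png

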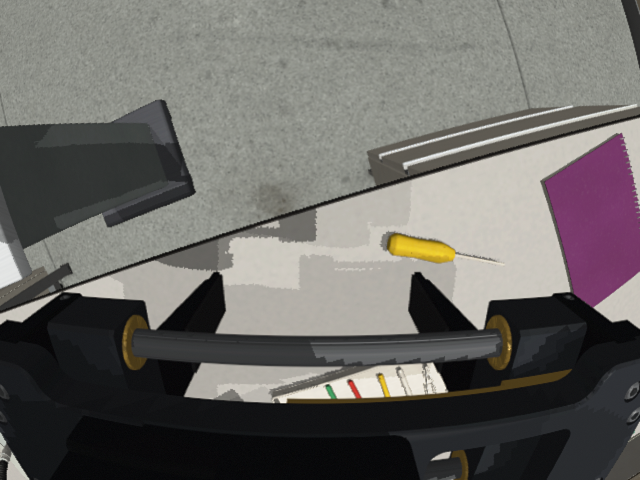

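The scene shows the chamber around (305,265) with the lid leaning open to the left. The heap of orange-capped blocks is at (297,268), one block lies outside at (380,318), and the wrench grip is at (413,273). Next I'll measure these.

```bash
python3 - <<'E'
from h import *
for n in("scene","side"):
    P=np.load(n+"0.npy"); im=cv2.imread(f"pics/{n}0.png"); 
    hsv=cv2.cvtColor(im,cv2.COLOR_BGR2HSV)
    m=cv2.inRange(hsv,(3,70,60),(20,255,255))
    k,l,st,ce=cv2.connectedComponentsWithStats(m)
    for i in range(1,k):
        if st[i,4]>8:
            p=np.nanmedian(P[l==i],0)
            if 250<p[0]<650 and 0<p[1]<500: print(n,st[i,4],ce[i].round(),p.round(1))
    # points on rim height
    X,Y,Z=P[...,0],P[...,1],P[...,2]
    reg=(X>300)&(X<700)&(Y>100)&(Y<500)
    rim=reg&(abs(Z-36)<3)&(im.max(2)>110)
    print("rim n",rim.sum())
    blk=reg&(im.max(2)<50)&(Z>45)&(Z<80)
    print("grip",blk.sum(),np.nanmean(P[blk],0).round(1) if blk.any() else None, np.nanmin(P[blk],0),np.nanmax(P[blk],0))
    big=cv2.resize(im[180:370,170:450] if n=="scene" else im[210:350,190:500],None,fx=2.6,fy=2.6,interpolation=cv2.INTER_CUBIC)
    cv2.imwrite(f"pics/{n}0c.png",big)
    # height map
    H=np.zeros((200,200)); 
P=np.concatenate([np.load(n+"0.npy").reshape(-1,3) for n in("scene","side")])
im=np.concatenate([cv2.imread(f"pics/{n}0.png").reshape(-1,3) for n in("scene","side")])
# top-down orthographic map, 0.5 px/mm: x 250..650 up, y 100..500 left
o=np.zeros((600,600,3),np.uint8); hh=np.full((600,600),-99.)
ok=np.isfinite(P).all(1); 
for p,c in zip(P[ok],im[ok]):
    r=int((650-p[0])*1.5); q=int((520-p[1])*1.5)
    if 0<=r<600 and 0<=q<600 and p[2]<200 and p[2]>hh[r,q]:
        hh[r,q]=p[2]; cv2.circle(o,(q,r),1,tuple(int(v) for v in c),-1)
cv2.imwrite("pics/top.png",o); np.save("top.npy",hh)
E
```

```text
scene 48 [255. 259.] [599.2 305.6  24.1]
scene 19 [294. 260.] [525.1 272.5  44. ]
scene 16 [288. 265.] [537.3 280.2  25.8]
scene 19 [309. 265.] [503.5 256.9  25.5]
scene 17 [298. 270.] [512.1 277.6  25.6]
scene 20 [287. 275.] [522.6 298.8  25.3]
scene 23 [380. 316.] [333.7 260.4  17.7]
rim n 901
grip 255 [322.3 179.1  69.2] [300.16927682 155.70201804  58.58528604] [354.38271503 199.47601667  76.2954841 ]
side 27 [300. 277.] [525.9 272.2  43.9]
side 26 [319. 284.] [503.3 256.7  26.2]
side 23 [292. 289.] [536.6 280.   26. ]
side 95 [244. 294.] [597.9 308.9  23.6]
side 30 [307. 291.] [513.9 277.8  26.1]
side 28 [296. 298.] [523.4 299.7  25.8]
side 32 [435. 311.] [334.3 260.2  18.1]
rim n 532
grip 541 [326.8 183.2  67.7] [300.04587158 159.42823855  45.25243958] [405.4497829  240.52043143  75.72758881]
```

View pics/top.png

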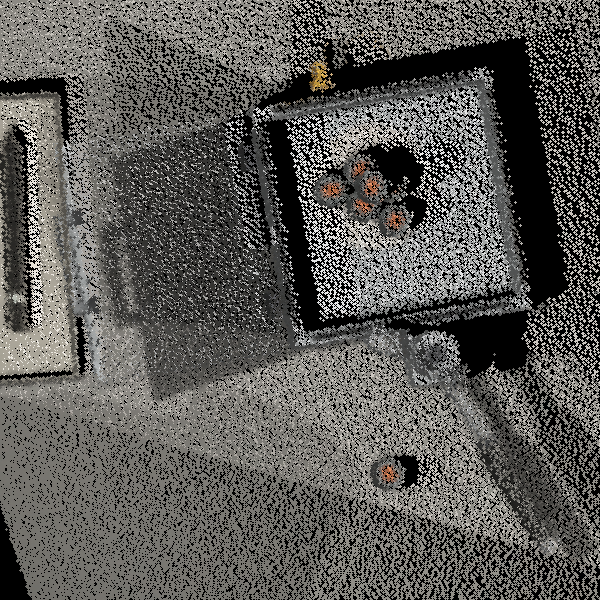

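View pics/scene0c.png

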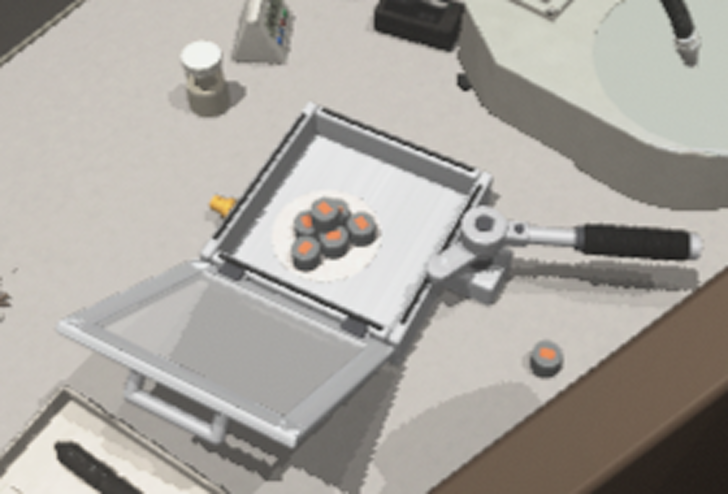

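The heap shows five tops, and there is probably a sixth block hidden behind the upper one. Chamber corners in the top map are about (255,110), (488,75), (525,305) and (297,342). I'll fit the chamber, lid and clamp, then work out a move above the chamber.

```bash
cat >> h.py <<'E'
def rel(x,y,z,yaw=None,s=None):
    """row (m,m,m,deg) taking the tip grasp point (TCP z = z+171) to world x,y,z at yaw"""
    s=s or env.state(); M=R.from_euler('xyz',s["tcp_rot"]).as_matrix()
    d=M.T@(np.array([x,y,z+171.])-s["eef_pos"]); a=0 if yaw is None else s["tcp_rot"][2]-yaw
    a=(a+np.pi)%(2*np.pi)-np.pi
    return np.r_[d/1000,np.degrees(a)].round(4)
E
python3 - <<'E'
from h import *
P=np.concatenate([np.load(n+"0.npy").reshape(-1,3) for n in("scene","side")])
P=P[np.isfinite(P).all(1)]
c0=np.array([511,259.]);yaw=.18
from scipy.optimize import least_squares
def loc(P,c,y): 
    d=P[:,:2]-c; return np.c_[d[:,0]*np.cos(y)+d[:,1]*np.sin(y),-d[:,0]*np.sin(y)+d[:,1]*np.cos(y),P[:,2]]
L=loc(P,c0,yaw); r=np.max(abs(L[:,:2]),1)
Q=P[(abs(P[:,2]-36)<2.5)&(r>66)&(r<88)]
def f(v):
    l=loc(Q,v[:2],v[2]); return np.max(abs(l[:,:2]),1)-77
s=least_squares(f,[*c0,yaw],loss='soft_l1',f_scale=2); print(len(Q),s.x, np.percentile(f(s.x),[2,10,50,90,98]))
c,y=s.x[:2],s.x[2]
L=loc(P,c,y)
for b in [(525,272,0),(537,280,0),(503,257,0),(513,278,0),(523,299,0),(334,260,0)]: print(loc(np.array([b],float),c,y).round(1))
# lid points: left of hinge
q=L[(L[:,1]>95)&(L[:,1]<260)&(abs(L[:,0])<85)&(L[:,2]>45)]
a=np.arctan2(q[:,2]-36,-(q[:,1]-83)); print("lid",len(q),np.percentile(a,[5,25,50,75,95]),q.max(0),np.percentile(np.hypot(q[:,1]-83,q[:,2]-36),[50,99]))
q=L[(L[:,0]<-83)&(L[:,0]>-125)&(abs(L[:,1]+12)<25)]; print("post z",np.percentile(q[:,2],[50,99,100]))
q=L[(abs(L[:,0])<70)&(abs(L[:,1])<70)&(L[:,2]>18)&(L[:,2]<60)]
H=np.histogram2d(q[:,0],q[:,1],[np.arange(-40,60,6),np.arange(-40,60,6)])[0].astype(int)
ax=c+np.array([[np.cos(y),-np.sin(y)],[np.sin(y),np.cos(y)]])@[-102,-12]; print("axis",ax)
q=P[(P[:,2]>52)&(P[:,2]<80)]; d=np.hypot(*(q[:,:2]-ax).T); q=q[(d>60)&(d<160)]; q=q[q[:,0]<400]
q=q[q[:,1]<ax[1]]
an=np.arctan2(q[:,1]-ax[1],q[:,0]-ax[0]); print("handle",len(q),np.percentile(an,[5,50,95]),np.hypot(*(q[:,:2]-ax).T).max())
print(rel(c[0],c[1],200,2.9))
E
```

```text
2144 [5.10782414e+02 2.60279780e+02 1.75764237e-01] [-5.17479833 -3.78284167 -0.33091718  3.41431989  6.75444637]
[[16.   9.1  0. ]]
[[29.3 14.8  0. ]]
[[-8.2 -1.9  0. ]]
[[ 5.3 17.1  0. ]]
[[18.8 36.   0. ]]
[[-174.1   30.6    0. ]]
lid 7590 [2.44403773 2.45395162 2.46799771 2.5092513  2.65442904] [ 83.15255006 222.91281445 142.84820223] [140.59158239 164.8962003 ]
post z [28.71867627 75.00753518 76.84449595]
axis [412.45223628 230.62887507]
handle 2752 [-2.67151681 -2.52675311 -1.70726548] 159.97953567304884
[-0.4096 -0.2238  0.0335 -3.5656]
```

{"method": "carry_out", "body": {"series": [[-0.41,-0.224,0.0,-3.6,1],[-0.41,-0.224,0.0,-3.6,1],[-0.41,-0.224,0.0,-3.6,1],[-0.41,-0.224,0.0,-3.6,1],[-0.41,-0.224,0.0,-3.6,1],[-0.41,-0.224,0.0,-3.6,1],[-0.41,-0.224,0.0,-3.6,1],[-0.41,-0.224,0.0,-3.6,1],[-0.41,-0.224,0.0,-3.6,1],[-0.41,-0.224,0.0,-3.6,1],[-0.41,-0.224,0.0,-3.6,1]]}}

```text
t: 1.52
eef_pos: [510.4, 260.8, 404.8]
tcp_rot: [3.142, -0.0, 2.902]
ft_force: [-0.3, -0.2, 0.8]
opening: 0.998
grip_force: 0.0
```

```bash
cat >> h.py <<'E'
def loc(P,c,y):
    d=P[:,:2]-c; return np.c_[d[:,0]*np.cos(y)+d[:,1]*np.sin(y),-d[:,0]*np.sin(y)+d[:,1]*np.cos(y),P[:,2]]
C0=np.array([510.8,260.3]);Y0=.1758
def blocks(P,im):
    hsv=cv2.cvtColor(im,cv2.COLOR_RGB2HSV); m=cv2.inRange(hsv,(3,70,60),(20,255,255))
    k,l,st,ce=cv2.connectedComponentsWithStats(m); o=[]
    for i in range(1,k):
        if st[i,4]>15:
            p=np.nanmedian(P[l==i],0)
            if 280<p[0]<620 and 100<p[1]<400:
                o.append(p); print(st[i,4],ce[i].round(),p.round(1),loc(p[None],C0,Y0)[0].round(1))
    return o
E
python3 - <<'E'
from h import *
s=env.state(); print(s["t"],s["eef_pos"],s["tcp_rot"],s["joints"])
P,im,d=cloud("wrist"); save("w1",im); np.save("w1.npy",P); blocks(P,im)
Q=P.reshape(-1,3); Q=Q[np.isfinite(Q).all(1)]
L=loc(Q,C0,Y0); r=np.max(abs(L[:,:2]),1); Q=Q[(abs(Q[:,2]-36)<2.5)&(r>66)&(r<88)]
from scipy.optimize import least_squares
f=lambda v:np.max(abs(loc(Q,v[:2],v[2])[:,:2]),1)-77
q=least_squares(f,[*C0,Y0],loss='soft_l1',f_scale=2); print(len(Q),q.x,np.percentile(f(q.x),[2,10,50,90,98]))
E
```

```text
1.525 [510.44031639 260.84513748 404.77569543] [ 3.14152103e+00 -1.75164672e-04  2.90198744e+00] [ 3.57184055e-01  4.17295531e-01  1.68844591e+00  1.83281929e-04
  1.03595585e+00 -9.74100482e-01]
77 [273.  42.] [335.  259.7  17.8] [-173.2   30.2   17.8]
85 [310. 208.] [504.3 255.4  25.6] [-7.3 -3.7 25.6]
80 [334. 212.] [514.  276.7  25.7] [ 6.  15.5 25.7]
80 [357. 217.] [524.3 298.1  25.9] [19.9 34.8 25.9]
66 [318. 230.] [526.3 256.8  25.9] [14.6 -6.1 25.9]
88 [332. 230.] [526.3 270.8  43.6] [17.1  7.6 43.6]
42 [343. 235.] [539.4 280.2  25.7] [31.7 14.6 25.7]
182 [377. 284.] [600.1 303.9  25. ] [95.5 27.3 25. ]
458 [132. 342.] [471.6 219.7 309.4] [-45.7 -33.1 309.4]
429 [501. 343.] [494.7 313.5 309.7] [ -6.5  55.2 309.7]
997 [448. 390.] [499.1 298.2 318.4] [ -4.9  39.4 318.4]
137 [461. 464.] [544.1 301.5 308.2] [ 40.   34.8 308.2]
5751 [5.12429695e+02 2.59213284e+02 1.74831000e-01] [-5.22378628 -3.85552276 -0.07987967  6.42917372 10.67457086]
```

View pics/w1.png

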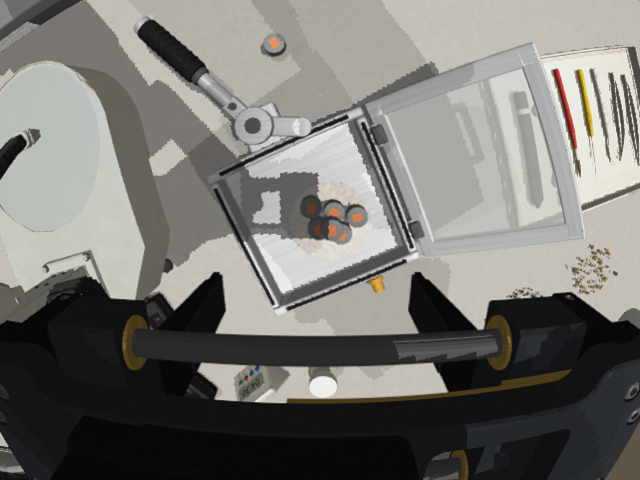

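All seven blocks show in the wrist image. Six are in the heap: the upper one at (332,230), the partly hidden one at (318,230), and the rest around them. One is outside at (273,42). I'll place them in an H-shaped 36 mm grid, starting with the upper block.

```bash
cat >> h.py <<'E'
C=np.array([511.5,259.8]);Y=.175
def W(lx,ly): return C+np.array([[np.cos(Y),-np.sin(Y)],[np.sin(Y),np.cos(Y)]])@[lx,ly]
def rows(*pts):
    """pts (local x,y,TCP z,closing angle deg in chamber frame, yaw kept in -30..265)"""
    s=env.state()
    for lx,ly,z,phi in pts:
        yw=phi+np.degrees(Y)+90; cur=np.degrees(s["tcp_rot"][2])%360
        yw=min((yw+k*180 for k in range(-3,4) if -30<=yw+k*180<=262),key=lambda a:abs(a-cur))
        w=W(lx,ly); M=R.from_euler('xyz',s["tcp_rot"]).as_matrix()
        d=M.T@(np.array([*w,z])-s["eef_pos"])
        print((lx,ly,z,phi),(d/1000).round(4).tolist(),round(cur-yw,1))
E
python3 - <<'E'
from h import *
rows((16.3,7.8,260,45),(16.3,7.8,220,45),(-36,-36,260,45),(-36,-36,202,45))
E
```

```text
(16.3, 7.8, 260, 45) [-0.013, 0.0129, 0.1448] 21.2
(16.3, 7.8, 220, 45) [-0.013, 0.0129, 0.1848] 21.2
(-36, -36, 260, 45) [0.0172, -0.0483, 0.1448] 21.2
(-36, -36, 202, 45) [0.0172, -0.0483, 0.2028] 21.2
```

{"method": "carry_out", "body": {"series": [[-0.013,0.0129,0.06,10,0.34],[-0.013,0.0129,0.12,21,0.34],[-0.013,0.0129,0.145,21.2,0.34],[-0.013,0.0129,0.145,21.2,0.34],[-0.013,0.0129,0.17,21.2,0.34],[-0.013,0.0129,0.185,21.2,0.34],[-0.013,0.0129,0.185,21.2,0.34],[-0.013,0.0129,0.185,21.2,0],[-0.013,0.0129,0.185,21.2,0],[-0.013,0.0129,0.185,21.2,0],[-0.013,0.0129,0.185,21.2,0],[-0.013,0.0129,0.145,21.2,0],[0.0172,-0.0483,0.145,21.2,0],[0.0172,-0.0483,0.145,21.2,0],[0.0172,-0.0483,0.18,21.2,0]]}}

```text
t: 3.45
eef_pos: [483.5, 217.0, 226.5]
tcp_rot: [3.137, 0.003, 2.53]
ft_force: [0.6, -0.2, -1.2]
opening: 0.22
grip_force: 30.0
```

```bash
python3 - <<'E'
from h import *
rows((-36,-36,202,45),(-36,-36,280,45))
P,im,d=cloud("side"); save("s2",im); blocks(P,im)
E
```

```text
(-36, -36, 202, 45) [0.0017, 0.0001, 0.0245] -0.1
(-36, -36, 280, 45) [0.0014, 0.0004, -0.0535] -0.1
93 [313. 201.] [516.4 233.9 146.9] [  0.9 -27.  146.9]
33 [333. 222.] [479.3 262.6 133.8] [-30.6   7.8 133.8]
25 [303. 282.] [527.9 257.5  26.3] [16.3 -5.7 26.3]
16 [319. 284.] [503.3 255.9  26. ] [-8.1 -3.  26. ]
24 [292. 289.] [536.8 278.9  25.8] [28.8 13.8 25.8]
112 [244. 294.] [599.2 308.8  23.9] [95.5 32.3 23.9]
29 [307. 291.] [513.5 277.8  26.3] [ 5.7 16.8 26.3]
28 [296. 298.] [523.2 299.   26.1] [18.9 35.9 26.1]
29 [435. 311.] [334.3 261.2  18.3] [-173.6   31.7   18.3]
```

```bash
python3 - <<'E'
from h import *
rows((-36,-36,203,45),(-36,-36,260,45),(18.8,38.5,260,0),(18.8,38.5,201,0))
E
```

```text
(-36, -36, 203, 45) [0.001, 0.0008, 0.0187] -0.1
(-36, -36, 260, 45) [0.001, 0.0007, -0.0383] -0.1
(18.8, 38.5, 260, 0) [0.015, 0.0921, -0.0384] 44.9
(18.8, 38.5, 201, 0) [0.015, 0.0922, 0.0206] 44.9
```

{"method": "carry_out", "body": {"series": [[0,0,0.0,0,0],[0,0,0.012,0,0],[0,0,0.0215,0,0],[0,0,0.0215,0,0],[0,0,0.0215,0,0.34],[0,0,0.0215,0,0.34],[0,0,0.0215,0,0.34],[0,0,-0.035,0,0.34],[0.007,0.046,-0.035,10,0.34],[0.014,0.0914,-0.035,20,0.34],[0.014,0.0914,-0.035,30,0.34],[0.014,0.0914,-0.035,40,0.34],[0.014,0.0914,-0.035,45,0.34],[0.014,0.0914,-0.035,45,0.34],[0.014,0.0914,-0.01,45,0.34],[0.014,0.0914,0.01,45,0.34],[0.014,0.0914,0.0238,45,0.34],[0.014,0.0914,0.0238,45,0.34]]}}

```text
t: 5.75
eef_pos: [523.8, 300.0, 200.1]
tcp_rot: [-3.14, 0.0, 1.746]
ft_force: [-1.0, 0.2, 0.2]
opening: 0.339
grip_force: 0.0
```

```bash
python3 - <<'E'
from h import *
rows((18.8,38.5,201,0),(-36,36,260,0),(-36,36,203,0))
P,im,d=cloud("wrist"); save("w3",im); blocks(P,im)
E
```

```text
(18.8, 38.5, 201, 0) [0.0011, -0.0003, -0.0009] 0.0
(-36, 36, 260, 0) [-0.0014, -0.0552, -0.0598] 0.0
(-36, 36, 203, 0) [-0.0014, -0.0551, -0.0028] 0.0
103 [ 13. 294.] [335.2 259.7  18. ] [-173.    30.1   18. ]
339 [476. 310.] [605.1 308.9  23.3] [101.3  31.4  23.3]
315 [317. 310.] [524.3 298.1  25.7] [19.9 34.8 25.7]
117 [247. 330.] [502.1 328.1 101.3] [  3.3  68.2 101.3]
114 [386. 333.] [535.6 333.4 102.4] [ 37.2  67.7 102.4]
201 [245. 359.] [502.8 323.1 107.2] [  3.1  63.2 107.2]
194 [388. 363.] [536.7 328.2 107.1] [ 37.4  62.3 107.1]
227 [310. 379.] [528.1 257.4  25.7] [16.5 -5.9 25.7]
354 [448. 391.] [551.9 325.  112.8] [ 51.7  56.5 112.8]
46 [170. 392.] [486.3 313.1 113.9] [-14.9  56.2 113.9]
227 [397. 396.] [539.5 322.7 113.1] [ 39.2  56.4 113.1]
28 [184. 394.] [489.9 313.8 114. ] [-11.2  56.4 114. ]
58 [201. 395.] [494.  314.6 114. ] [ -7.   56.4 114. ]
19 [219. 397.] [498.6 315.7 114.1] [ -2.3  56.7 114.1]
20 [234. 397.] [502.1 316.1 113.5] [  1.2  56.5 113.5]
335 [302. 400.] [516.8 318.6 113.9] [ 16.1  56.4 113.9]
16 [232. 399.] [501.9 316.1 114.7] [  1.   56.5 114.7]
```

View pics/w3.png

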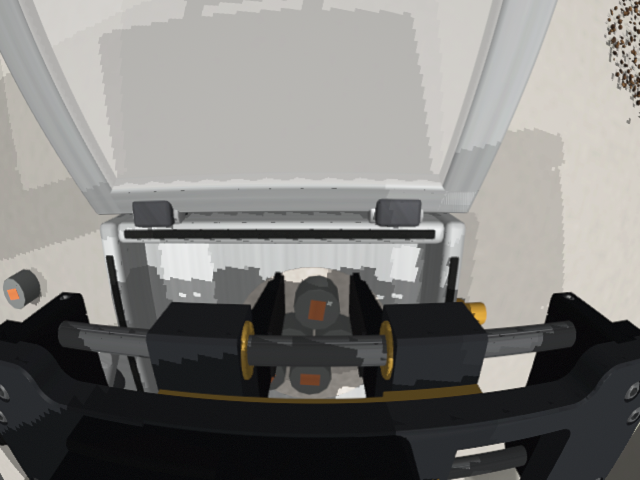

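The wrist image shows the fingers straddling block D at (317,310) with clear space on both sides. I'll grasp it and place it.

{"method": "carry_out", "body": {"series": [[0,0,0,0,0],[0,0,0,0,0],[0,0,0,0,0],[0,0,0,0,0],[0,0,-0.05,0,0],[0,-0.025,-0.059,0,0],[-0.0025,-0.055,-0.059,0,0],[-0.0025,-0.055,-0.059,0,0],[-0.0025,-0.055,-0.03,0,0],[-0.0025,-0.055,-0.01,0,0],[-0.0025,-0.055,-0.002,0,0],[-0.0025,-0.055,-0.002,0,0],[-0.0025,-0.055,-0.002,0,0.34],[-0.0025,-0.055,-0.002,0,0.34],[-0.0025,-0.055,-0.002,0,0.34],[-0.0025,-0.055,-0.059,0,0.34],[-0.0025,-0.055,-0.059,0,0.34],[-0.0025,-0.055,-0.059,0,0.34]]}}

```text
t: 8.05
eef_pos: [470.0, 288.0, 260.0]
tcp_rot: [3.141, -0.0, 1.745]
ft_force: [-0.2, -0.5, -0.9]
opening: 0.341
grip_force: 0.0
```

```bash
python3 - <<'E'
from h import *
rows((-10.7,-4,260,-66),(-10.7,-4,201,-66),(-36,0,260,-45),(-36,0,203,-45))
P,im,d=cloud("side"); save("s4",im); blocks(P,im)
E
```

```text
(-10.7, -4, 260, -66) [-0.039, 0.0253, 0.0] 66.0
(-10.7, -4, 201, -66) [-0.039, 0.0253, 0.059] 66.0
(-36, 0, 260, -45) [-0.035, -0.0, -0.0] 45.0
(-36, 0, 203, -45) [-0.035, -0.0, 0.057] 45.0
66 [303.  23.] [517.8 249.3 380.2] [  5.  -12.  380.2]
312 [312.  34.] [491.  297.6 378.8] [-13.   40.2 378.8]
105 [334.  43.] [450.  347.5 380.3] [-44.6  96.5 380.3]
38 [310. 194.] [505.7 277.4 178.9] [ -2.   17.7 178.9]
187 [328. 211.] [473.5 309.2 175.4] [-28.2  54.7 175.4]
24 [364. 224.] [424.2 311.6 165.6] [-76.3  65.7 165.6]
21 [342. 273.] [480.5 218.7  26.1] [-37.1 -35.7  26.1]
22 [303. 281.] [527.8 257.2  26. ] [16.2 -6.  26. ]
25 [319. 284.] [503.  256.7  26. ] [-8.3 -2.1 26. ]
19 [291. 288.] [538.2 279.2  25.9] [30.3 13.8 25.9]
108 [244. 294.] [598.7 309.   24.2] [95.1 32.5 24.2]
23 [306. 290.] [516.8 275.6  26.2] [ 8.6 14.  26.2]
27 [334. 300.] [470.6 287.2  26.3] [-34.9  33.6  26.3]
34 [435. 311.] [334.5 260.2  18.1] [-173.6   30.8   18.1]
```

{"method": "carry_out", "body": {"series": [[-0.02,0.012,0,10,0.34],[-0.0382,0.0244,0,20,0.34],[-0.0382,0.0244,0,30,0.34],[-0.0382,0.0244,0,40,0.34],[-0.0382,0.0244,0,50,0.34],[-0.0382,0.0244,0,60,0.34],[-0.0382,0.0244,0,70,0.34],[-0.0382,0.0244,0,72,0.34],[-0.0382,0.0244,0.03,72,0.34],[-0.0382,0.0244,0.05,72,0.34],[-0.0382,0.0244,0.059,72,0.34],[-0.0382,0.0244,0.059,72,0.34],[-0.0382,0.0244,0.059,72,0],[-0.0382,0.0244,0.059,72,0],[-0.0382,0.0244,0.059,72,0],[-0.0382,0.0244,0.059,72,0],[-0.0382,0.0244,0.01,72,0],[-0.0382,0.0244,0,72,0],[-0.0382,0.0244,0,72,0]]}}

```text
t: 10.48
eef_pos: [500.7, 254.7, 260.4]
tcp_rot: [3.141, -0.001, 0.489]
ft_force: [0.5, 0.2, -0.5]
opening: 0.223
grip_force: 30.0
```

```bash
python3 - <<'E'
from h import *
rows((-38,-2,260,-45),(-38,-2,203,-45))
P,im,d=cloud("side"); save("s5",im); blocks(P,im)
E
```

```text
(-38, -2, 260, -45) [-0.0248, -0.0093, 0.0003] -27.0
(-38, -2, 203, -45) [-0.0249, -0.0093, 0.0573] -27.0
34 [295.  26.] [530.  246.5 378.1] [ 16.5 -16.9 378.1]
79 [314.  35.] [482.  314.1 380.9] [-19.   58.  380.9]
35 [297. 194.] [531.8 257.5 166.7] [ 20.2  -6.5 166.7]
17 [299. 213.] [512.  300.8 162.4] [  8.3  39.6 162.4]
28 [303. 281.] [527.3 257.2  26.2] [15.7 -5.9 26.2]
28 [291. 288.] [538.8 278.   25.9] [30.7 12.6 25.9]
112 [244. 294.] [598.8 309.   24.3] [95.2 32.6 24.3]
28 [306. 290.] [516.4 275.6  26. ] [ 8.1 14.1 26. ]
18 [334. 300.] [470.5 287.3  26. ] [-35.   33.6  26. ]
35 [435. 311.] [334.3 260.7  18.1] [-173.7   31.3   18.1]
```

```bash
python3 - <<'E'
from h import *
rows((-38,-2,260,-45),(-38,-2,203,-45),(33,14,260,-65),(33,14,201,-65))
E
```

```text
(-38, -2, 260, -45) [-0.0247, -0.0093, -0.0004] -27.0
(-38, -2, 203, -45) [-0.0247, -0.0093, 0.0566] -27.0
(33, 14, 260, -65) [0.0478, -0.0026, -0.0005] -7.0
(33, 14, 201, -65) [0.0478, -0.0026, 0.0585] -7.0
```

{"method": "carry_out", "body": {"series": [[-0.012,-0.005,0,-10,0],[-0.0247,-0.0093,0,-20,0],[-0.0247,-0.0093,0,-27,0],[-0.0247,-0.0093,0,-27,0],[-0.0247,-0.0093,0.03,-27,0],[-0.0247,-0.0093,0.05,-27,0],[-0.0247,-0.0093,0.057,-27,0],[-0.0247,-0.0093,0.057,-27,0],[-0.0247,-0.0093,0.057,-27,0.34],[-0.0247,-0.0093,0.057,-27,0.34],[-0.0247,-0.0093,0.057,-27,0.34],[-0.0247,-0.0093,0,-27,0.34],[0.01,-0.006,0,-17,0.34],[0.0478,-0.0026,0,-7,0.34],[0.0478,-0.0026,0,-7,0.34],[0.0478,-0.0026,0.03,-7,0.34],[0.0478,-0.0026,0.05,-7,0.34],[0.0478,-0.0026,0.0585,-7,0.34],[0.0478,-0.0026,0.0585,-7,0.34],[0.0478,-0.0026,0.0585,-7,0]]}}

```text
t: 13.02
eef_pos: [541.8, 279.5, 202.3]
tcp_rot: [3.141, -0.001, 0.611]
ft_force: [0.1, 0.7, -0.4]
opening: 0.279
grip_force: 0.0
```

```bash
python3 - <<'E'
from h import *
P,im,d=cloud("side"); save("s6",im); blocks(P,im)
# B target (36,36), phi -45; block offset in tool along 205deg ->225 when rotated +20
rows((38,38,201,-45),(38,38,203,-45),(38,38,260,-45))
E
```

```text
171 [314.  18.] [481.3 314.6 399.9] [-19.6  58.6 399.9]
87 [263.  58.] [586.2 229.8 324.2] [ 68.9 -43.2 324.2]
86 [256.  82.] [568.5 289.7 321.8] [ 62.   18.8 321.8]
103 [272.  95.] [522.5 338.9 322.3] [ 25.3  75.3 322.3]
49 [264. 238.] [574.  283.7 105.9] [ 66.3  12.  105.9]
24 [269. 259.] [545.2 329.  104.4] [ 45.9  61.6 104.4]
25 [341. 273.] [480.6 217.9  25.9] [-37.1 -36.5  25.9]
25 [337. 286.] [476.2 253.8  25.8] [-35.2  -0.3  25.8]
113 [244. 294.] [598.9 309.2  24.3] [95.3 32.8 24.3]
18 [306. 290.] [516.6 275.8  26. ] [ 8.4 14.2 26. ]
31 [334. 300.] [470.8 287.6  26. ] [-34.7  33.9  26. ]
32 [435. 311.] [334.1 260.2  18. ] [-174.    30.8   18. ]
(38, 38, 201, -45) [0.0143, -0.0197, 0.0013] -20.0
(38, 38, 203, -45) [0.0143, -0.0197, -0.0007] -20.0
(38, 38, 260, -45) [0.0144, -0.0197, -0.0577] -20.0
```

{"method": "carry_out", "body": {"series": [[0,0,0,0,0],[0,0,0,0,0],[0,0,0,0,0],[0,0,-0.05,0,0],[0.0143,-0.0197,-0.058,-10,0],[0.0143,-0.0197,-0.058,-20,0],[0.0143,-0.0197,-0.058,-20,0],[0.0143,-0.0197,-0.03,-20,0],[0.0143,-0.0197,-0.01,-20,0],[0.0143,-0.0197,-0.001,-20,0],[0.0143,-0.0197,-0.001,-20,0],[0.0143,-0.0197,-0.001,-20,0.34],[0.0143,-0.0197,-0.001,-20,0.34],[0.0143,-0.0197,-0.001,-20,0.34],[0.0143,-0.0197,-0.058,-20,0.34],[0.0143,-0.0197,-0.058,-20,0.34],[0.0143,-0.0197,-0.058,-20,0.34]]}}

```text
t: 15.2
eef_pos: [542.0, 303.7, 259.4]
tcp_rot: [3.141, -0.0, 0.96]
ft_force: [-0.2, 0.3, -0.2]
opening: 0.34
grip_force: 0.0
```

```bash
python3 - <<'E'
from h import *
P,im,d=cloud("side"); save("s7",im); blocks(P,im)
rows((16.2,-8.8,260,20),(16.2,-8.8,201,20),(38,-38,260,45),(38,-38,203,45))
E
```

```text
123 [246.  32.] [543.1 357.7 381.7] [ 48.9  90.3 381.7]
113 [263.  44.] [519.4 362.2 379.6] [ 26.3  98.8 379.6]
47 [251. 211.] [572.4 317.2 164.5] [ 70.6  45.2 164.5]
57 [275. 228.] [524.8 350.7 164.5] [ 29.6  86.5 164.5]
21 [341. 273.] [481.4 218.4  25.9] [-36.3 -36.1  25.9]
18 [303. 281.] [528.  255.7  25.8] [16.1 -7.5 25.8]
19 [337. 286.] [476.3 252.9  25.7] [-35.2  -1.3  25.7]
113 [244. 294.] [599.3 309.2  24.2] [95.7 32.7 24.2]
19 [308. 290.] [513.3 274.9  26.3] [ 5.  14.  26.3]
33 [284. 297.] [539.8 301.3  26.2] [35.7 35.3 26.2]
20 [334. 300.] [470.5 287.5  26.3] [-34.9  33.8  26.3]
33 [435. 311.] [334.6 260.2  17.8] [-173.5   30.7   17.8]
(16.2, -8.8, 260, 20) [-0.0482, 0.0179, -0.0012] -65.0
(16.2, -8.8, 201, 20) [-0.0481, 0.0179, 0.0578] -65.0
(38, -38, 260, 45) [-0.0534, 0.0539, -0.0012] -90.0
(38, -38, 203, 45) [-0.0534, 0.054, 0.0558] -90.0
```

{"method": "carry_out", "body": {"series": [[-0.025,0.01,0,-10,0.34],[-0.0485,0.019,0,-20,0.34],[-0.0485,0.019,0,-30,0.34],[-0.0485,0.019,0,-40,0.34],[-0.0485,0.019,0,-50,0.34],[-0.0485,0.019,0,-60,0.34],[-0.0485,0.019,0,-70,0.34],[-0.0485,0.019,0,-70,0.34],[-0.0485,0.019,0.03,-70,0.34],[-0.0485,0.019,0.05,-70,0.34],[-0.0485,0.019,0.058,-70,0.34],[-0.0485,0.019,0.058,-70,0.34],[-0.0485,0.019,0.058,-70,0],[-0.0485,0.019,0.058,-70,0],[-0.0485,0.019,0.058,-70,0],[-0.0485,0.019,0.058,-70,0],[-0.0485,0.019,0.01,-70,0],[-0.0485,0.019,0,-70,0],[-0.0485,0.019,0,-70,0]]}}

```text
t: 17.62
eef_pos: [529.9, 253.1, 259.9]
tcp_rot: [3.14, 0.0, 2.182]
ft_force: [-0.2, 1.0, -0.4]
opening: 0.22
grip_force: 30.0
```

```bash
python3 - <<'E'
from h import *
P,im,d=cloud("side"); save("s8",im); blocks(P,im)
rows((38,-38,260,45),(38,-38,203,45),(5,14,260,45),(5,14,201,45))
E
```

```text
78 [289.  34.] [510.5 312.6 380.5] [  8.8  51.5 380.5]
74 [271. 183.] [567.4 258.6 178.6] [ 55.4 -11.5 178.6]
133 [302. 193.] [522.  273.2 175.2] [ 13.3  10.8 175.2]
26 [279. 207.] [540.8 298.4 165.2] [ 36.2  32.3 165.2]
19 [302. 247.] [528.  256.7  83.4] [16.3 -6.6 83.4]
29 [337. 286.] [476.3 253.6  26.1] [-35.2  -0.5  26.1]
112 [244. 294.] [598.6 309.3  24.3] [95.  32.9 24.3]
26 [308. 290.] [513.9 274.2  25.8] [ 5.5 13.1 25.8]
28 [284. 297.] [540.6 300.8  25.6] [36.4 34.6 25.6]
31 [334. 300.] [470.6 287.5  26.1] [-34.8  33.8  26.1]
35 [435. 311.] [334.6 259.9  18. ] [-173.5   30.4   18. ]
(38, -38, 260, 45) [-0.0345, 0.0073, -0.001] -20.0
(38, -38, 203, 45) [-0.0345, 0.0073, 0.056] -20.0
(5, 14, 260, 45) [0.0266, -0.0007, -0.001] -20.0
(5, 14, 201, 45) [0.0265, -0.0007, 0.058] -20.0
```

{"method": "carry_out", "body": {"series": [[-0.017,0.003,0,-10,0],[-0.0345,0.0073,0,-20,0],[-0.0345,0.0073,0,-20,0],[-0.0345,0.0073,0.03,-20,0],[-0.0345,0.0073,0.05,-20,0],[-0.0345,0.0073,0.056,-20,0],[-0.0345,0.0073,0.056,-20,0],[-0.0345,0.0073,0.056,-20,0.34],[-0.0345,0.0073,0.056,-20,0.34],[-0.0345,0.0073,0.056,-20,0.34],[-0.0345,0.0073,0,-20,0.34],[-0.0345,0.0073,0,-20,0.34],[-0.004,0.003,0,-20,0.36],[0.0266,-0.0012,0,-20,0.36],[0.0266,-0.0012,0,-20,0.36],[0.0266,-0.0012,0.03,-20,0.36],[0.0266,-0.0012,0.05,-20,0.36],[0.0266,-0.0012,0.058,-20,0.36],[0.0266,-0.0012,0.058,-20,0.36],[0.0266,-0.0012,0.058,-20,0]]}}

```text
t: 20.18
eef_pos: [514.1, 274.2, 202.1]
tcp_rot: [3.141, 0.001, 2.53]
ft_force: [0.0, 0.1, 0.0]
opening: 0.302
grip_force: 0.0
```

```bash
python3 - <<'E'
from h import *
P,im,d=cloud("side"); save("s9",im); blocks(P,im)
rows((0,0,201,45),(-173,31,300,90),(-173,31,194,90))
E
```

```text
21 [313.  16.] [516.8 216.4 383.6] [ -1.8 -44.2 383.6]
172 [334.  17.] [462.  310.8 399.5] [-39.2  58.2 399.5]
79 [292.  46.] [547.5 224.5 341.9] [ 29.8 -41.7 341.9]
28 [273.  74.] [566.4 233.4 315.3] [ 50.1 -36.3 315.3]
155 [279.  83.] [541.  280.1 320.1] [ 33.2  14.2 320.1]
119 [298.  96.] [495.8 334.1 321.9] [ -1.9  75.3 321.9]
82 [280. 235.] [544.8 290.8 119.6] [ 38.9  24.1 119.6]
48 [300. 246.] [511.  307.  116.1] [  8.3  45.9 116.1]
38 [295. 259.] [512.  322.7 106.8] [ 12.1  61.3 106.8]
24 [342. 273.] [480.2 217.3  25.5] [-37.7 -37.   25.5]
25 [338. 286.] [476.2 253.7  25.9] [-35.2  -0.5  25.9]
113 [244. 294.] [599.  308.9  23.8] [95.3 32.4 23.8]
21 [308. 290.] [513.5 275.1  26.2] [ 5.3 14.1 26.2]
24 [284. 297.] [540.8 301.5  26.2] [36.8 35.3 26.2]
31 [334. 300.] [470.3 287.   26.1] [-35.2  33.4  26.1]
33 [435. 311.] [334.7 260.7  18.3] [-173.4   31.2   18.3]
(0, 0, 201, 45) [-0.0062, -0.0132, 0.0012] -0.0
(-173, 31, 300, 90) [0.1379, -0.1136, -0.098] -45.0
(-173, 31, 194, 90) [0.1379, -0.1138, 0.008] -45.0
```

{"method": "carry_out", "body": {"series": [[0,0,0,0,0],[0,0,0,0,0],[0,0,0,0,0],[0,0,-0.03,0,0],[-0.0062,-0.0132,-0.03,0,0],[-0.0062,-0.0132,-0.03,0,0],[-0.0062,-0.0132,-0.01,0,0],[-0.0062,-0.0132,-0.001,0,0],[-0.0062,-0.0132,-0.001,0,0],[-0.0062,-0.0132,-0.001,0,0.34],[-0.0062,-0.0132,-0.001,0,0.34],[-0.0062,-0.0132,-0.001,0,0.34],[-0.0062,-0.0132,-0.05,0,0.34],[-0.0062,-0.0132,-0.1,0,0.4],[0.03,-0.04,-0.1,0,0.45],[0.08,-0.07,-0.1,0,0.45],[0.11,-0.1,-0.1,0,0.45],[0.138,-0.1135,-0.1,0,0.45],[0.138,-0.1135,-0.1,0,0.45],[0.138,-0.1135,-0.1,0,0.45]]}}

```text
t: 22.72
eef_pos: [336.3, 260.7, 301.7]
tcp_rot: [3.14, 0.001, 2.531]
ft_force: [0.3, 1.0, 0.2]
opening: 0.451
grip_force: 0.0
```

```bash
python3 - <<'E'
from h import *
s=env.state(); print(s["eef_pos"],s["joints"])
P,im,d=cloud("side"); save("s10",im); blocks(P,im)
rows((-173,31,194,45),(36,0,300,45),(36,0,203,45))
E
```

```text
[336.28172467 260.65624097 301.71236791] [ 5.03861684e-01  3.76121696e-01  2.14280450e+00  5.47962772e-05
  6.21302477e-01 -4.56180028e-01]
31 [445.   1.] [352.8 294.2 413.5] [-149.6   61.   413.5]
36 [471.   3.] [325.8 326.1 416.2] [-170.6   97.2  416.2]
73 [422. 176.] [365.2 273.7 218.9] [-141.    38.6  218.9]
97 [451. 186.] [331.7 292.  216.3] [-170.8   62.5  216.3]
27 [478. 188.] [298.6 259.6 205.9] [-209.1   36.4  205.9]
57 [438. 204.] [338.1 315.  206.7] [-160.4   84.1  206.7]
22 [294. 270.] [551.1 231.7  26.1] [ 34.7 -35.2  26.1]
26 [341. 273.] [481.3 217.4  25.9] [-36.6 -37.   25.9]
26 [314. 284.] [510.7 260.8  26.2] [-0.   0.5 26.2]
26 [338. 286.] [476.2 253.3  26. ] [-35.3  -0.8  26. ]
81 [244. 294.] [598.1 309.5  23.6] [94.6 33.2 23.6]
28 [284. 297.] [540.6 300.9  26.1] [36.5 34.8 26.1]
29 [334. 300.] [470.7 286.8  26. ] [-34.8  33.1  26. ]
27 [435. 311.] [334.  260.1  18.2] [-174.2   30.7   18.2]
(-173, 31, 194, 45) [0.0004, -0.0008, 0.1076] -0.0
(36, 0, 300, 45) [-0.1693, 0.1253, 0.0018] -0.0
(36, 0, 203, 45) [-0.1692, 0.1252, 0.0988] -0.0
```

{"method": "carry_out", "body": {"series": [[0.001,-0.0015,0.05,0,0.45],[0.001,-0.0015,0.09,0,0.45],[0.001,-0.0015,0.107,0,0.45],[0.001,-0.0015,0.107,0,0.45],[0.001,-0.0015,0.107,0,0],[0.001,-0.0015,0.107,0,0],[0.001,-0.0015,0.107,0,0],[0.001,-0.0015,0.107,0,0],[0.001,-0.0015,0.107,0,0],[0.001,-0.0015,0.05,0,0],[0.001,-0.0015,0.0,0,0],[-0.04,0.03,0.0,0,0],[-0.08,0.06,0,0,0],[-0.12,0.09,0,0,0],[-0.168,0.1245,0.0,0,0],[-0.168,0.1245,0.0,0,0],[-0.168,0.1245,0.03,0,0],[-0.168,0.1245,0.03,0,0]]}}

```text
t: 25.02
eef_pos: [543.6, 265.9, 270.1]
tcp_rot: [-3.138, -0.002, 2.531]
ft_force: [0.1, -1.2, 0.0]
opening: 0.218
grip_force: 30.0
```

```bash
python3 - <<'E'
from h import *
P,im,d=cloud("side"); save("s11",im); blocks(P,im)
rows((36,0,270,45),(36,0,203,45),(0,0,420,45))
E
```

```text
81 [272.  26.] [523.9 325.5 390.2] [ 24.3  61.9 390.2]
98 [293. 189.] [531.9 285.5 184.7] [ 25.2  21.1 184.7]
99 [258. 184.] [575.1 283.3 188. ] [ 67.3  11.4 188. ]
34 [276. 206.] [538.1 311.7 174.8] [ 35.9  45.9 174.8]
16 [294. 270.] [552.  232.3  26. ] [ 35.7 -34.8  26. ]
18 [342. 273.] [480.4 218.3  25.7] [-37.3 -36.1  25.7]
26 [314. 284.] [509.7 260.   26.1] [-1.1 -0.2 26.1]
29 [337. 286.] [475.9 253.4  26.1] [-35.6  -0.7  26.1]
113 [244. 294.] [599.3 308.7  24.2] [95.6 32.2 24.2]
29 [284. 297.] [540.7 301.   25.9] [36.5 34.8 25.9]
31 [334. 300.] [470.8 285.8  25.8] [-35.   32.1  25.8]
(36, 0, 270, 45) [-0.0024, 0.0017, 0.0013] -0.0
(36, 0, 203, 45) [-0.0025, 0.0018, 0.0683] -0.0
(0, 0, 420, 45) [0.0232, -0.024, -0.1486] -0.0
```

{"method": "carry_out", "body": {"series": [[-0.0015,0.0012,0.02,0,0],[-0.0015,0.0012,0.05,0,0],[-0.0015,0.0012,0.067,0,0],[-0.0015,0.0012,0.067,0,0],[-0.0015,0.0012,0.067,0,0.34],[-0.0015,0.0012,0.067,0,0.34],[-0.0015,0.0012,0.067,0,0.34],[-0.0015,0.0012,0.01,0,0.34],[-0.0015,0.0012,-0.05,0,0.34],[0.023,-0.024,-0.1,0,0.5],[0.023,-0.024,-0.15,0,0.5],[0.023,-0.024,-0.15,0,0.5],[0.023,-0.024,-0.15,0,0.5]]}}

```text
t: 26.7
eef_pos: [511.8, 259.5, 421.0]
tcp_rot: [-3.141, -0.0, 2.531]
ft_force: [0.0, -0.2, -0.1]
opening: 0.499
grip_force: 0.0
```

```bash
python3 - <<'E'
from h import *
P,im,d=cloud("wrist"); save("w12",im); blocks(P,im)
s=env.state(); print(s["eef_pos"],s["tcp_rot"])
# lid free edge & bow in local frame
Q=np.concatenate([P.reshape(-1,3),cloud("side")[0].reshape(-1,3)]);Q=Q[np.isfinite(Q).all(1)];L=loc(Q,C,Y)
q=L[(L[:,1]>90)&(L[:,1]<260)&(abs(L[:,0])<85)&(L[:,2]>60)&(L[:,2]<160)]
print(q[:,1].max(),q[:,2].max(),np.percentile(q,99,axis=0))
E
```

```text
78 [316. 162.] [471.5 286.2  25.7] [-34.1  32.4  25.7]
80 [292. 185.] [476.6 253.1  25.8] [-34.9  -1.2  25.8]
73 [267. 208.] [481.4 217.8  25.6] [-36.4 -36.7  25.6]
76 [316. 209.] [511.3 259.   25.8] [ 0.3 -1.4 25.8]
73 [366. 210.] [541.  300.3  25.7] [36.8 34.1 25.7]
72 [341. 233.] [547.4 265.6  25.6] [36.9 -1.2 25.6]
158 [397. 251.] [597.8 303.5  24.9] [93.2 27.3 24.9]
70 [317. 255.] [552.4 231.1  25.5] [ 35.8 -36.1  25.5]
333 [216. 350.] [474.9 254.7 326.5] [-36.4   0.8 326.5]
343 [417. 350.] [502.8 295.3 326. ] [ -1.7  35.8 326. ]
540 [453. 391.] [513.9 296.8 334. ] [  9.4  35.4 334. ]
79 [200. 395.] [479.9 248.1 334.9] [-32.6  -6.6 334.9]
66 [227. 398.] [483.7 253.4 334.9] [-27.9  -2.  334.9]
408 [317. 400.] [496.  270.9 334.8] [-12.7  13.  334.8]
[511.89553926 259.49628545 420.3576483 ] [-3.14029172e+00 -9.98938291e-04  2.53052716e+00]
223.21682270616287 142.24007245565804 [ 80.45461959 220.02133594 140.29654554]
```

View pics/w12.png

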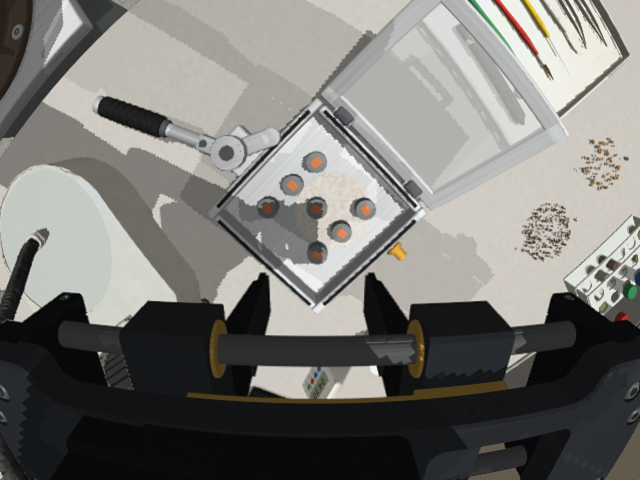

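The chamber now shows seven well-separated blocks, centred from about (316,162) to (317,255). The lid is still open and the hook at (262,138) is outside the rim. Next I'll close the gripper and go round to the left of the lid.

```bash
python3 - <<'E'
from h import *
rows((0,252,420,0),(0,252,280,0))
print(W(0,252))
for th in (2.46,2.2,1.9,1.57,1.2,.9,.6): print(th,round(83-148*np.cos(th)+34*np.sin(th),1),round(36+148*np.sin(th)+34*np.cos(th),1))
E
```

```text
(0, 252, 420, 0) [0.1789, 0.178, -0.0] 45.0
(0, 252, 280, 0) [0.1787, 0.1782, 0.14] 45.0
[467.62474933 507.9510878 ]
2.46 219.4 102.8
2.2 197.6 135.6
1.9 163.0 165.1
1.57 116.9 184.0
1.2 61.1 186.3
0.9 17.6 173.1
0.6 -20.0 147.6
```

{"method": "carry_out", "body": {"series": [[0.04,0.04,0,10,0],[0.08,0.08,0,20,0],[0.12,0.12,0,30,0],[0.16,0.16,0,40,0],[0.179,0.178,0,45,0],[0.179,0.178,0,45,0],[0.179,0.178,0.05,45,0],[0.179,0.178,0.1,45,0],[0.179,0.178,0.14,45,0],[0.179,0.178,0.14,45,0],[0.179,0.178,0.14,45,0]]}}

```text
t: 28.18
eef_pos: [468.1, 507.8, 282.8]
tcp_rot: [3.14, -0.001, 1.745]
ft_force: [-1.1, 0.2, 1.0]
opening: 0.003
grip_force: 0.0
```

```bash
python3 - <<'E'
from h import *
s=env.state(); print(s["eef_pos"],s["tcp_rot"],loc(s["eef_pos"][None],C,Y),s["ft_force"])
P,im,d=cloud("side"); save("s13",im)
E
```

```text
[468.12592749 507.79701726 282.79039879] [ 3.14047167e+00 -7.03807221e-04  1.74525140e+00] [[  0.46669851 251.76102345 282.79039879]] [-1.08070027  0.23380222  1.01008444]
```

View pics/s13.png

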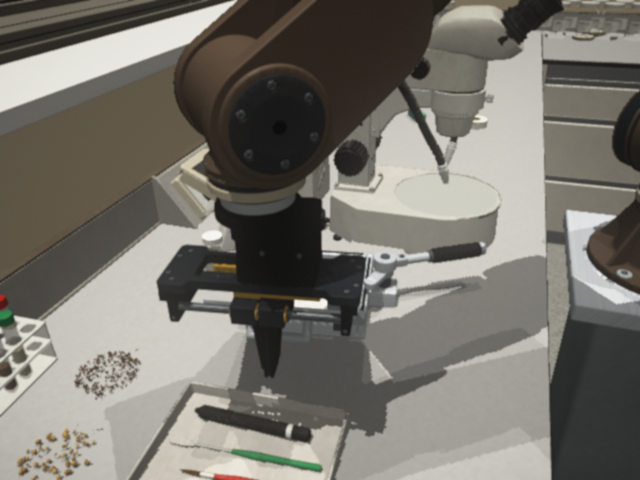

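The side image shows the closed fingers hanging at about (270,370), left of the lid and clear of the tray. I'll start the push.

{"method": "carry_out", "body": {"series": [[-0.01,0,0,0,0],[-0.018,0,0.0,0,0],[-0.025,0,-0.01,0,0],[-0.032,0,-0.02,0,0],[-0.039,0,-0.03,0,0],[-0.048,0,-0.039,0,0],[-0.057,0,-0.047,0,0],[-0.066,0,-0.055,0,0],[-0.074,0,-0.06,0,0],[-0.086,0,-0.066,0,0],[-0.098,0,-0.072,0,0],[-0.11,0,-0.077,0,0],[-0.12,0,-0.079,0,0],[-0.12,0,-0.079,0,0]]}}

```text
t: 29.98
eef_pos: [488.4, 389.1, 360.7]
tcp_rot: [3.142, 0.0, 1.744]
ft_force: [-0.3, 0.6, -0.0]
opening: 0.005
grip_force: 0.0
```

```bash
python3 - <<'E'
from h import *
s=env.state(); print(s["eef_pos"],s["tcp_rot"],loc(s["eef_pos"][None],C,Y),s["ft_force"])
P,im,d=cloud("scene"); save("s14",im)
E
```

```text
[488.43441254 389.06520677 360.6911948 ] [3.14158223e+00 2.95984308e-04 1.74448788e+00] [[-2.07171704e-01  1.31306786e+02  3.60691195e+02]] [-0.33501647  0.61366675 -0.02815564]
```

View pics/s14.png

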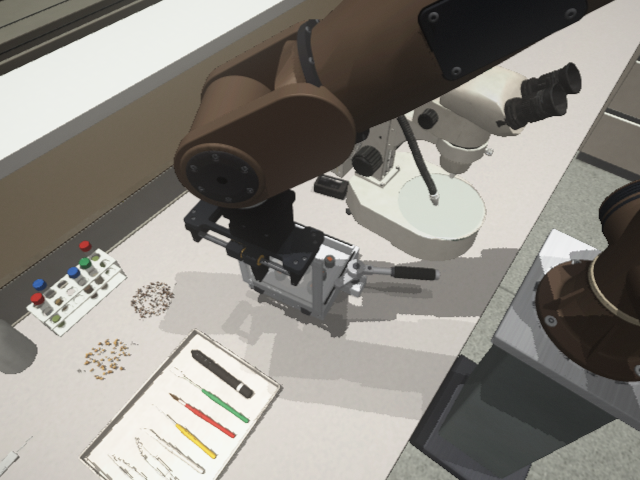

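The lid stands about upright at (310,285), so the push is working. I'll continue past vertical.

{"method": "carry_out", "body": {"series": [[-0.012,0,-0.001,0,0],[-0.024,0,-0.002,0,0],[-0.036,0,-0.003,0,0],[-0.048,0,-0.002,0,0],[-0.056,0,-0.001,0,0],[-0.066,0,0.002,0,0],[-0.077,0,0.006,0,0],[-0.088,0,0.009,0,0],[-0.099,0,0.013,0,0],[-0.108,0,0.018,0,0],[-0.118,0,0.024,0,0],[-0.127,0,0.03,0,0],[-0.137,0,0.038,0,0],[-0.137,0,0.038,0,0]]}}

```text
t: 31.78
eef_pos: [512.3, 254.2, 321.7]
tcp_rot: [-3.14, 0.0, 1.745]
ft_force: [0.9, -0.0, 0.3]
opening: 0.005
grip_force: 0.0
```

```bash
cat >> h.py <<'E'
def lid():
    for n in("scene","side"):
        P,im,d=cloud(n); L=loc(P.reshape(-1,3),C,Y); L=L[np.isfinite(L).all(1)]
        # frame at front end of lid, x -82..-66, and far end
        for a,b in((-80,-68),(68,80)):
            q=L[(L[:,0]>a)&(L[:,0]<b)&(L[:,1]<70)&(L[:,1]>-100)&(L[:,2]>38)&(L[:,2]<215)]
            t=np.arctan2(q[:,2]-36,83-q[:,1]); r=np.hypot(q[:,2]-36,83-q[:,1]); k=(r>60)&(r<168)
            if k.sum()>20: print(n,a,k.sum(),np.percentile(t[k],[10,50,90]).round(3))
E
python3 - <<'E'
from h import *
s=env.state(); print(s["eef_pos"],loc(s["eef_pos"][None],C,Y),s["ft_force"]); lid()
E
```

```text
[512.25690714 254.18292916 321.708547  ] [[-2.32631199e-01 -5.66306242e+00  3.21708547e+02]] [ 0.93989376 -0.04141321  0.29334215]
scene -80 406 [0.63  0.657 0.705]
scene 68 302 [0.636 0.66  0.706]
side -80 599 [0.636 0.662 0.711]
side 68 557 [0.637 0.663 0.711]
```

{"method": "carry_out", "body": {"series": [[0.003,0,-0.02,0,0],[0.003,0,-0.045,0,0],[-0.02,0,-0.045,0,0],[-0.02,0,-0.035,0,0],[-0.021,0,-0.02,0,0],[-0.0256,0,-0.011,0,0],[-0.03,0,-0.005,0,0],[-0.035,0,0.001,0,0],[-0.039,0,0.0075,0,0],[-0.043,0,0.014,0,0],[-0.0465,0,0.0205,0,0],[-0.05,0,0.027,0,0],[-0.053,0,0.034,0,0],[-0.056,0,0.0414,0,0],[-0.058,0,0.046,0,0],[-0.059,0,0.05,0,0],[-0.06,0,0.053,0,0],[-0.06,0,0.055,0,0],[-0.06,0,0.0555,0,0],[-0.06,0,0.0555,0,0]]}}

```text
t: 34.38
eef_pos: [522.5, 196.0, 266.9]
tcp_rot: [-3.142, -0.0, 1.745]
ft_force: [0.0, -0.1, 0.4]
opening: 0.003
grip_force: 0.1
```

```bash
python3 - <<'E'
from h import *
s=env.state(); print(s["eef_pos"],loc(s["eef_pos"][None],C,Y),s["ft_force"]); lid()
E
```

```text
[522.46357775 195.95443693 266.93338483] [[ -0.31990611 -64.77926845 266.93338483]] [ 0.04449942 -0.06062535  0.3892422 ]
scene -80 277 [0.07  0.097 0.15 ]
scene 68 256 [0.07  0.096 0.153]
side -80 317 [0.075 0.101 0.171]
side 68 311 [0.075 0.103 0.161]
```

{"method": "carry_out", "body": {"series": [[0,0,0.001,0,0],[0,0,0.002,0,0],[0,0,0.003,0,0],[0,0,0.003,0,0]]}}

```text
t: 34.98
eef_pos: [522.5, 195.8, 264.9]
tcp_rot: [3.141, -0.0, 1.745]
ft_force: [-3.6, -1.7, 13.1]
opening: 0.002
grip_force: 6.7
```

The lid meets a firm stop at the expected bar height (tips at 75 mm, 13 N), so it is shut. I'll lift off, then check the lid and measure the wrench and the microscope clearance.

{"method": "carry_out", "body": {"series": [[0,0,-0.03,0,0],[0.01,0,-0.09,0,0],[0.03,0,-0.12,0,0],[0.03,0,-0.12,0,0],[0.03,0,-0.12,0,0]]}}

```text
t: 35.6
eef_pos: [517.1, 225.2, 382.9]
tcp_rot: [-3.14, 0.0, 1.746]
ft_force: [-0.7, 0.5, -0.7]
opening: 0.007
grip_force: 0.0
```

```bash
cat >> h.py <<'E'
AX=W(-102,-12)
def wrench(names=("scene","side")):
    for n in names:
        P,im,d=cloud(n); q=P.reshape(-1,3); k=np.isfinite(q).all(1)&(im.reshape(-1,3).max(1)<60); q=q[k]
        q=q[(q[:,2]>62)&(q[:,2]<78)]; v=q[:,:2]-AX; r=np.hypot(*v.T); v=v[(r>65)&(r<150)]
        if len(v)>15:
            m=v.mean(0); u=cv2.fitLine(v.astype(np.float32),cv2.DIST_HUBER,0,.01,.01).ravel()[:2]; u*=np.sign(u@m)
            print(n,len(v),"angle by mean",np.arctan2(m[1],m[0]).round(3),"by line",np.arctan2(u[1],u[0]).round(3),np.hypot(*m).round(1))
E
python3 - <<'E'
from h import *
print(AX); lid(); wrench(("scene","side","wrist"))
Q=np.concatenate([np.load(n+"0.npy").reshape(-1,3) for n in("scene","side","w1")if 0]or[np.load(f).reshape(-1,3) for f in("scene0.npy","side0.npy","w1.npy")]);Q=Q[np.isfinite(Q).all(1)]
for z0,z1 in((15,60),(60,150),(150,250),(250,420)):
    q=Q[(Q[:,2]>z0)&(Q[:,2]<z1)&(Q[:,1]<125)&(Q[:,1]>-120)&(Q[:,0]>150)&(Q[:,0]<620)]
    for a in range(200,600,50):
        w=q[(q[:,0]>=a)&(q[:,0]<a+50)]
        if len(w)>5: print(z0,a,len(w),w[:,1].max().round(),w[:,1].min().round(),end="; ")
    print()
s=env.state(); print(s["eef_pos"],s["joints"])
E
```

```text
[413.14719068 230.2242515 ]
scene -80 273 [0.059 0.085 0.139]
scene 68 251 [0.059 0.087 0.144]
side -80 295 [0.064 0.087 0.148]
side 68 295 [0.062 0.091 0.143]
scene 403 angle by mean -2.617 by line -2.581 106.9
side 618 angle by mean -2.623 by line -2.596 103.1
wrist 1383 angle by mean -2.552 by line -2.622 100.8
15 250 831 73.0 -12.0; 15 300 1667 100.0 67.0; 15 350 2106 104.0 95.0; 15 400 2122 104.0 95.0; 15 450 1980 104.0 92.0; 15 500 1424 96.0 56.0; 15 550 1092 70.0 -65.0; 
60 250 2718 69.0 -67.0; 60 300 7473 98.0 -95.0; 60 350 9706 102.0 -100.0; 60 400 9910 102.0 -103.0; 60 450 11378 104.0 -102.0; 60 500 3897 94.0 -93.0; 60 550 96 -7.0 -91.0; 
150 300 1239 43.0 -6.0; 150 350 2803 77.0 -70.0; 150 400 971 81.0 19.0; 150 450 3631 70.0 -32.0; 150 500 2951 74.0 20.0; 
250 200 965 55.0 -55.0; 250 250 4064 56.0 -51.0; 250 300 5771 55.0 -48.0; 250 350 5466 62.0 -36.0; 250 400 3478 83.0 -110.0; 250 450 3369 81.0 -112.0; 250 500 3826 71.0 -107.0; 250 550 650 51.0 -83.0; 
[517.48588022 225.08138234 383.00462874] [2.93216691e-01 4.28808288e-01 1.73553234e+00 6.11658326e-05
 9.78804788e-01 1.19296152e-01]
```

```bash
python3 - <<'E'
from h import *
from scipy.optimize import least_squares
D=np.array([(625,404.2,.4916,1.5595),(573.2,404.8,.4173,1.6884),(425.5,301.7,.3761,2.1428),(564.3,383,.4288,1.7355)])
fk=lambda v,q2,q3:np.array([v[0]+v[1]*np.sin(q2)+v[2]*np.sin(q2+q3-v[3]),v[4]+v[1]*np.cos(q2)+v[2]*np.cos(q2+q3-v[3])])
g=least_squares(lambda v:np.concatenate([fk(v,q2,q3)-[r,z] for r,z,q2,q3 in D]),[150,550,600,0,100]); print(g.x,abs(g.fun).max())
def ik(r,z): o=least_squares(lambda q:fk(g.x,*q)-[r,z],[.35,2.2]); q2,q3=o.x; return q2,q3,np.pi-q2-q3
for r,z in((386,330),(386,232),(446,232)): print(r,z,ik(r,z))
a0=-2.60; s=env.state(); M=R.from_euler('xyz',s["tcp_rot"]).as_matrix(); y0=np.degrees(s["tcp_rot"][2])
def pt(adv,rho,gap,yaw,z=232):
    a=a0-adv; h=np.array([np.cos(a),np.sin(a)]); t=np.array([np.sin(a),-np.cos(a)])
    e=abs(np.degrees(np.arctan2(t[1],t[0]))-yaw); e=np.radians(e); ext=12*np.sin(e)+10*np.cos(e)
    p=AX+rho*h-(11+ext+gap)*t; d=M.T@(np.array([*p,z])-s["eef_pos"])/1000; print(adv,rho,p.round(),d.round(4).tolist(),round(y0-yaw,1))
pt(0,90,9,100,330); pt(0,90,9,100)
for i,adv in enumerate(np.arange(0,1.26,.1)):
    ta=np.degrees(np.pi/2+a0-adv)%360+0; ta=np.degrees(np.arctan2(-np.cos(a0-adv),np.sin(a0-adv)))
    pt(round(adv,2),90+min(28,28*adv/.9),0,min(100,ta))
E
```

```text
[ 5.23998927e+00  5.84757296e+02  4.10579343e+02 -9.86531679e-02
  1.13285640e+02] 0.16348554012847671
386 330 (np.float64(0.27628146521383046), np.float64(2.1975599944855992), np.float64(0.6677511938903633))
386 232 (np.float64(0.49111101360279064), np.float64(2.293257037161399), np.float64(0.35722460282560364))
446 232 (np.float64(0.5336045917993373), np.float64(2.152735452851557), np.float64(0.4552526089388991))
0 90 [353. 155.] [-0.0406, -0.1737, 0.0533] -0.0
0 90 [353. 155.] [-0.0406, -0.1735, 0.1513] -0.0
0.0 90.0 [349. 163.] [-0.0322, -0.1768, 0.1513] -0.0
0.1 93.11111111111111 [339. 169.] [-0.0245, -0.1851, 0.1513] -0.0
0.2 96.22222222222223 [330. 176.] [-0.0155, -0.1927, 0.1513] -0.0
0.3 99.33333333333334 [322. 185.] [-0.0053, -0.1993, 0.1513] -0.0
0.4 102.44444444444444 [315. 195.] [0.0055, -0.2047, 0.1513] 1.9
0.5 105.55555555555556 [309. 205.] [0.0162, -0.209, 0.1513] 7.6
0.6 108.66666666666667 [303. 216.] [0.0277, -0.2122, 0.1513] 13.3
0.7 111.77777777777777 [299. 227.] [0.0397, -0.2142, 0.1513] 19.0
0.8 114.88888888888889 [297. 239.] [0.0522, -0.2148, 0.1513] 24.8
0.9 118 [295. 252.] [0.0649, -0.214, 0.1513] 30.5
1.0 118 [298. 264.] [0.0759, -0.2092, 0.1513] 36.2
1.1 118 [302. 275.] [0.0864, -0.2034, 0.1513] 42.0
1.2 118 [307. 286.] [0.0963, -0.1966, 0.1513] 47.7
```

{"method": "carry_out", "body": {"series": [[-0.01,-0.05,0.0,0,0],[-0.02,-0.1,0.02,0,0],[-0.03,-0.14,0.04,0,0],[-0.0406,-0.1736,0.053,0,0],[-0.0406,-0.1736,0.053,0,0],[-0.0406,-0.1736,0.053,0,0],[-0.0406,-0.1736,0.1,0,0],[-0.0406,-0.1736,0.14,0,0],[-0.0406,-0.1736,0.151,0,0],[-0.0406,-0.1736,0.151,0,0],[-0.0406,-0.1736,0.151,0,0]]}}

```text
t: 37.22
eef_pos: [353.8, 155.5, 233.9]
tcp_rot: [3.14, -0.0, 1.745]
ft_force: [-0.5, -0.5, -0.5]
opening: 0.005
grip_force: 0.0
```

```bash
python3 - <<'E'
from h import *
wrench(("side",)); P,im,d=cloud("wrist"); save("w16",im)
s=env.state(); print(s["eef_pos"],s["joints"])
E
```

```text
side 732 angle by mean -2.589 by line -2.642 101.3
[353.63929823 155.41733066 233.94989589] [2.42614876e-01 4.87215645e-01 2.29121328e+00 2.32675234e-04
 3.60871546e-01 6.79568210e-02]
```

View pics/w16.png

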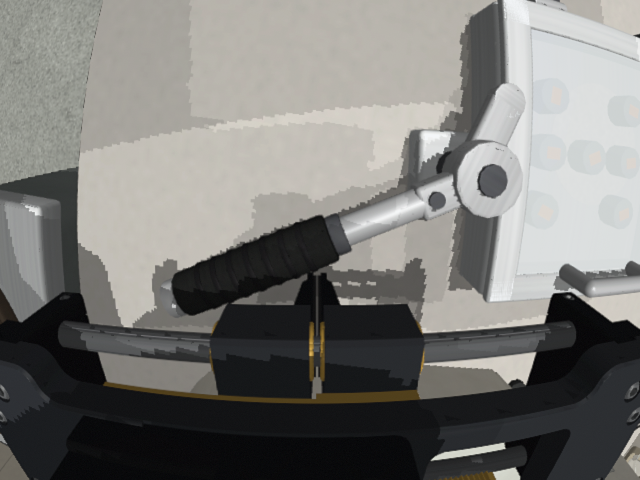

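The wrist image shows the finger at (317,285), behind the grip's inner end at (330,235). The lid is shut over the blocks and the hook at (500,110) is still off it. I'll start the sweep.

{"method": "carry_out", "body": {"series": [[0.0084,-0.0032,0,0,0],[0.012,-0.0073,0,0,0],[0.0161,-0.0115,0,0,0],[0.0206,-0.0153,0,0,0],[0.0251,-0.0191,0,0,0],[0.0302,-0.0224,0,0,0],[0.0353,-0.0257,0,0,0],[0.0407,-0.0284,0,1,0],[0.0461,-0.0311,0,2,0],[0.0515,-0.0333,0,5,0],[0.0568,-0.0354,0,7.6,0],[0.0625,-0.037,0,10.5,0],[0.0683,-0.0386,0,13.3,0],[0.0743,-0.0396,0,16,0],[0.0803,-0.0406,0,19,0],[0.0866,-0.041,0,22,0],[0.0928,-0.0412,0,24.8,0],[0.0992,-0.0408,0,27.6,0],[0.1055,-0.0404,0,30.5,0],[0.1055,-0.0404,0,30.5,0]]}}

```text
t: 39.83
eef_pos: [294.7, 252.4, 232.8]
tcp_rot: [-3.141, 0.001, 1.213]
ft_force: [0.6, -0.6, -0.6]
opening: 0.004
grip_force: 0.0
```

```bash
python3 - <<'E'
from h import *
wrench(("side","wrist","scene"))
s=env.state(); print(s["eef_pos"],s["ft_force"],s["moment"])
a0=-2.60; M=R.from_euler('xyz',s["tcp_rot"]).as_matrix(); y0=np.degrees(s["tcp_rot"][2])
for adv in np.arange(.9,1.55,.05):
    a=a0-adv; h=np.array([np.cos(a),np.sin(a)]); t=np.array([np.sin(a),-np.cos(a)]); yaw=np.degrees(np.arctan2(t[1],t[0]))
    p=AX+118*h-21*t; d=M.T@(np.array([*p,232])-s["eef_pos"])/1000; print(round(adv,2),p.round(),d.round(4).tolist(),round(y0-yaw,1))
E
```

```text
side 897 angle by mean 2.74 by line 2.806 110.3
wrist 9184 angle by mean 2.754 by line 2.782 106.9
scene 510 angle by mean 2.752 by line 2.807 109.8
[295.07952136 252.155867   232.8882456 ] [ 0.84709441 -1.04628516 -1.46093248] [-0.07137503  0.07824694  0.03261136]
0.9 [295. 252.] [-0.0001, 0.0003, 0.0009] 0.1
0.95 [297. 258.] [0.0058, -0.0006, 0.0009] 2.9
1.0 [298. 264.] [0.0118, -0.0012, 0.0009] 5.8
1.05 [300. 269.] [0.0178, -0.0015, 0.0009] 8.7
1.1 [302. 275.] [0.0237, -0.0015, 0.0009] 11.5
1.15 [304. 280.] [0.0297, -0.0012, 0.0009] 14.4
1.2 [307. 286.] [0.0357, -0.0006, 0.0009] 17.3
1.25 [310. 291.] [0.0416, 0.0003, 0.0009] 20.1
1.3 [313. 296.] [0.0475, 0.0015, 0.0009] 23.0
1.35 [316. 301.] [0.0533, 0.0029, 0.0009] 25.9
1.4 [320. 306.] [0.059, 0.0047, 0.0009] 28.7
1.45 [324. 310.] [0.0646, 0.0068, 0.0009] 31.6
1.5 [328. 315.] [0.0702, 0.0091, 0.0009] 34.5
```

{"method": "carry_out", "body": {"series": [[0.006,-0.0006,0,3,0],[0.012,-0.0012,0,6,0],[0.018,-0.0015,0,8.7,0],[0.021,-0.0015,0,10,0],[0.0237,-0.0015,0,11.5,0]]}}

```text
t: 40.6
eef_pos: [301.6, 274.4, 232.7]
tcp_rot: [-3.14, 0.003, 1.012]
ft_force: [-2.1, -13.0, 0.5]
opening: 0.006
grip_force: 6.1
```

```bash
python3 - <<'E'
from h import *
wrench(("side","wrist","scene"))
s=env.state(); print(s["eef_pos"],s["ft_force"],s["moment"])
E
```

```text
side 920 angle by mean 2.567 by line 2.643 111.4
wrist 9203 angle by mean 2.565 by line 2.591 106.6
scene 478 angle by mean 2.564 by line 2.612 110.4
[301.61555454 274.31891123 232.72487444] [-3.18579802 -7.26264449  1.68975598] [-1.36092433  0.61740622 -0.01189409]
```

{"method": "carry_out", "body": {"series": [[0.002,0,0,1,0],[0.003,0,0,1.5,0],[0.003,0,0,1.5,0]]}}

```text
t: 41.12
eef_pos: [302.5, 276.3, 232.6]
tcp_rot: [-3.139, 0.006, 0.986]
ft_force: [-6.9, -11.7, 3.9]
opening: 0.003
grip_force: 6.6
```

{"method": "carry_out", "body": {"series": [[0.003,0,0,1.5,0],[0.006,0.0001,0,3.5,0],[0.009,0.0003,0,5.5,0],[0.009,0.0003,0,5.5,0]]}}

```text
t: 41.62
eef_pos: [306.8, 283.6, 232.3]
tcp_rot: [-3.139, 0.009, 0.89]
ft_force: [-15.9, -7.7, 4.6]
opening: 0.004
grip_force: 7.4
```

```bash
python3 - <<'E'
from h import *
wrench(("side","wrist","scene"))
s=env.state(); print(s["eef_pos"],s["tcp_rot"],s["ft_force"],s["moment"])
P,im,d=cloud("wrist"); save("w17",im)
E
```

```text
side 909 angle by mean 2.492 by line 2.556 111.9
wrist 9221 angle by mean 2.485 by line 2.492 106.2
scene 402 angle by mean 2.478 by line 2.549 112.3
[306.72339807 283.51672382 232.35611911] [-3.13868193  0.00876297  0.89057966] [-15.27557225  -6.09878156   3.88713744] [-1.23140811  2.72088473  0.10131191]
```

View pics/w17.png

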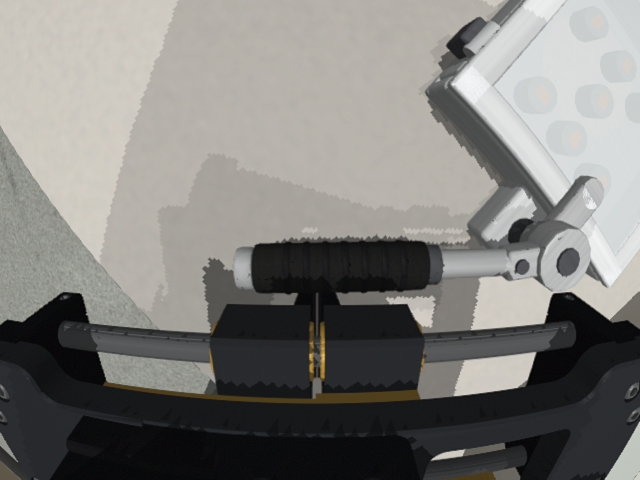

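The hook at (590,195) is now on the lid rim and the force holds near 14 N while the handle keeps moving, so the wrench is yielding at about 0.1 rad. I'll go about 12 mm further, which stays within the give.

{"method": "carry_out", "body": {"series": [[0.003,0,0,2,0],[0.006,0.0002,0,3.5,0],[0.009,0.0005,0,5.5,0],[0.012,0.0008,0,7,0],[0.012,0.0008,0,7,0],[0.012,0.0008,0,7,0]]}}

```text
t: 42.58
eef_pos: [314.5, 292.3, 232.1]
tcp_rot: [-3.139, 0.011, 0.768]
ft_force: [-18.6, -6.0, 2.9]
opening: 0.007
grip_force: 8.5
```

```bash
python3 - <<'E'
from h import *
wrench(("side","wrist","scene"))
s=env.state(); print(s["eef_pos"],s["tcp_rot"],s["ft_force"],s["moment"])
E
```

```text
side 907 angle by mean 2.405 by line 2.45 111.6
wrist 9291 angle by mean 2.387 by line 2.368 105.5
scene 281 angle by mean 2.363 by line 2.4 112.9
[314.42742437 292.26882177 232.12374389] [-3.13932161  0.01065776  0.76844645] [-18.18280358  -5.28379501   3.79305406] [-0.93324858  3.23244868  0.124921  ]
```

The handle has turned about 0.2 rad past home, well beyond the click and short of the hard stop. I'll back off along the same path and let it spring back.

{"method": "carry_out", "body": {"series": [[-0.004,0.0,0,0,0],[-0.008,0.0,0,0,0],[-0.012,0,0,0,0],[-0.016,0,0,0,0],[-0.02,0,0,0,0],[-0.025,0,0,0,0],[-0.032,0,0,0,0],[-0.045,0,0,0,0],[-0.045,0,-0.05,0,0],[-0.045,0,-0.11,0,0],[-0.045,0,-0.16,0,0],[-0.045,0,-0.16,0,0]]}}

```text
t: 44.22
eef_pos: [284.4, 262.2, 395.9]
tcp_rot: [3.14, -0.007, 0.768]
ft_force: [-0.0, -0.2, -0.6]
opening: 0.007
grip_force: 0.0
```

```bash
python3 - <<'E'
from h import *
wrench(("side","wrist","scene")); lid()
s=env.state(); print(s["eef_pos"],s["ft_force"])
P,im,d=cloud("wrist"); save("w18",im); blocks(P,im)
P,im,d=cloud("scene"); save("s18",im)
E
```

```text
side 754 angle by mean 2.533 by line 2.594 108.5
wrist 2261 angle by mean 2.585 by line 2.577 105.1
scene 456 angle by mean 2.562 by line 2.595 109.5
scene -80 284 [0.058 0.097 0.189]
scene 68 236 [0.059 0.086 0.135]
side -80 321 [0.064 0.122 0.194]
side 68 291 [0.063 0.091 0.147]
[284.6773061  262.26027672 391.83665198] [-0.14459422 -0.0367936  -0.05537274]
23 [214. 327.] [292.  302.4 294.4] [-208.    79.8  294.4]
21 [419. 326.] [326.9 266.8 294.3] [-179.9   38.5  294.3]
45 [311. 329.] [308.5 285.2 294.3] [-194.8   59.9  294.3]
223 [322. 352.] [307.9 281.  298.7] [-196.2   55.9  298.7]
114 [311. 354.] [306.1 283.  299.7] [-197.6   58.2  299.7]
53 [211. 362.] [287.7 298.  300.2] [-213.1   76.1  300.2]
52 [422. 361.] [322.2 262.  300. ] [-185.4   34.7  300. ]
23 [311. 376.] [301.1 278.  299.3] [-203.4   54.1  299.3]
144 [404. 395.] [314.4 261.1 304.9] [-193.3   35.1  304.9]
436 [348. 397.] [305.5 270.4 304.7] [-200.4   45.9  304.7]
58 [255. 399.] [290.4 286.  305.6] [-212.5   63.8  305.6]
38 [274. 399.] [293.4 282.6 305.4] [-210.1   60.   305.4]
42 [291. 401.] [296.2 279.6 305.8] [-207.9   56.6  305.8]
101 [486. 476.] [309.9 213.7 306.5] [-205.9  -10.7  306.5]
30 [465. 477.] [305.4 218.5 305.8] [-209.5   -5.2  305.8]
```

View pics/w18.png

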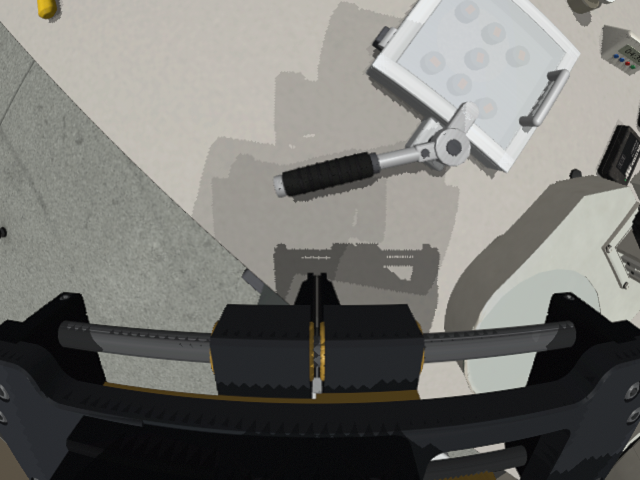

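The handle at (325,175) sprang back by about 0.2 rad to its home angle. The hook at (468,120) is over the lid rim, the lid is shut, and all seven blocks show spread out beneath it. I'll hand the job in.

```bash
python3 -c "
from cell import env
print(env.job_done())"
```

```text
the job is handed in; nothing more can be done
None
```

I handed the job in: all seven sample blocks are in the chamber in one even layer with 12–16 mm gaps, the lid is shut, and the clamp is home with the wrench clicked and sprung back; the vial and timer were not touched, and no verdict came back.

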